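Pop open the wide larder box with a steady hand

TASK

Open the wider of the two white larder boxes so that the tins inside can be got at: press down its catch button until the lid is let go, and keep your hand on the sprung lid so that it does not fly up but rises calmly, until it stands fully open. Leave the small box shut.

Things in the scene. Friction and masses are not known exactly. Their poses are not given: they have to be found in the camera images.
- wide_box: White steel box with light-wood lid, fixed; 140 mm deep (x) by 200 wide (y), walls 90 high. Origin: centre of its underside, on the table; x points from button side to hinge side, roughly away from the robot, z up. Lid 8 thick: upper face z = 98, front edge x = -70, hinge axis along y at x = +70, z = 90. The other, small box looks alike; which one stands left varies.
- wide_button (a joint): Steel catch button, 24 (x) by 32 (y) mm, in a dark housing before the middle of the wide box's lid: box-frame centre x = -83.5, y = 0, top z = 103.5, i.e. 5.5 above the lid and 1.5 from its edge: shut fingers set down centred on the seam press it, then meet the lid. 0 = out, 0.007 m = fully down; about 3 N; stays down; frees the lid at 0.0035.
- wide_lid (a joint): Lid of the wide box: 0 = shut, 1.3 rad = fully open (up and away from the button), where it stops and stays. A spring lifts it all the way: about 1.5 N at the front edge when shut, less near open. Let go when shut it flies up at about 5 rad/s; let go beyond 1.1 rad it goes on below 2.5 rad/s.
- small_lid (a joint): Lid of the small box (same make with its own button, 110 deep, 120 wide, walls 75 high): 0 = shut; to stay shut.

How it is judged (in metres and radians):
On the way:
1. the catch button of the wide box is pressed in (value of joint wide_button above 0.0033 m), for 0.05 s.
At the end, for the whole second after the job is handed in: The lid of the wide box stands open beyond 1.15 rad (66 degrees; its stop is at 1.3), at rest, and the small box's lid is shut (below 0.1 rad) (value of joint wide_lid above 1.15 rad and velocity of joint wide_lid between -0.1 and 0.1 rad/s and value of joint small_lid below 0.1 rad); the robot touches nothing.
It fails at once if the lid of the wide box flies up (opens faster than 3 rad/s) (velocity of joint wide_lid above 3 rad/s).
It fails at once if the small box comes open (value of joint small_lid above 0.1 rad).
It also fails if it takes over 32 s, if anything falls off the work surface, if the arm or the gripper's body presses on something with over 40 N, if the wrist force passes 120 N, or if a joint passes its speed limit or range.

ROBOT

A 7-joint arm with a two-finger parallel gripper is mounted at the origin on a cart in front of the work surface, level with it; the furniture and walls round the work are solid. World frame = base frame: x ahead of the robot, y to its left, z up, the work surface at z = 0. Lengths are in m, angles in degrees, forces in N, time in s.
With the tool pointing down it reaches from about 0.425 to 0.875 m from the base axis. Payload 8.4 kg.
Tool frame: the origin (TCP) lies midway between the tips of the shut fingers; the grasp point (between the pads) lies 19 mm behind it; z points along the fingers, y is the line along which they close (so a half turn about z gives the same grasp; the last joint's range is limited). The gripper opens to 87 mm and grips with 3 to 60 N. Pads are 19 mm wide; open, the fingers measure 117 mm over their backs; the gripper's body (75 mm by 190 mm) begins 51 mm behind the grasp point.
Start: joints at [66.337, 19.091, 2.286, 83.961, -0.768, 76.965, -3.352], TCP at [0.201, -0.618, 0.223] pointing down, gripper open.
Joint ranges: [-147.57, 147.57], [-21.85, 119.76], [-74.77, 79.35], [14.55, 137.4], [-85.83, 265.84], [4.83, 119.75], [-152.11, 152.11]. Speed limits (degrees/s): [127.2, 127.2, 159.86, 159.86, 180, 180, 180].

INTERFACE

Orientations are given as [roll, pitch, yaw] about the fixed x, y, z axes, in that order (R = Rz(yaw) Ry(pitch) Rx(roll)).
In Python, from bench import r, inverse_kinematics, capture, camera_params, order, finder, current_clock, current_q, current_dq, current_effort, current_ee_pos, current_orientation, current_contact_force, current_moment, current_finger_gap, current_finger_force gives the robot as it stands. Calls block until the motion is done:
- r.goto(position, orientation): joint-space move of the TCP to a pose.
- r.move_linear(position, rotation=None, v=0.15, guard=None): straight line of the TCP; rotation=None keeps the orientation; v is the mean speed in m/s. With guard (N) it stops when the force on the tool has changed by that much, and returns True; else False.
- r.set_joints(angles): joint-space move.
- r.grip(opening, strength=None): opening from 0.0 (shut) to 1.0 (fully open); strength is the grip in N (None keeps the last); returns when the fingers have stopped.
- r.hold(seconds).
- inverse_kinematics(position, orientation): joint angles nearest the present ones, or None.
- capture(name): name is "scene" or "top" or "wrist"; returns the picture (384x512x3 uint8, red, green, blue); there is no depth.
- camera_params(name): a dict with "fx", "fy", "cx", "cy" (pixels), "origin" and "orientation" of the camera in the world; the wrist camera has in their place "tool_from_camera" (4x4, takes a point from camera to tool coordinates, whose origin is the TCP and whose axes are the flange's). Camera axes: x right, y down, z forward; pixel columns grow to the right and rows downward; lengths in m; the calibration is good to about 2 mm. A picture is of the moment at which its call begins: read the wrist's pose just before it. camera_params takes no time and is no camera call.
A pose or a line that the arm cannot do raises r.IKError and nothing moves.
- order.close_job(): hands the job in; it is judged then, once.
Trained networks look in the newest picture that a camera, given by its name, has taken for a name from the list of things; names that differ only in an ending like _2 or _b are one class to them, and where a whole thing is asked for, a point or a joint stands for the part that bears it (a point fixed in the world has none). Each returns a list of dicts, best first, with "p" (0 to 1); they miss things now and then, are a little off and sometimes report something else, mostly with a low value. They report only what shows in the picture. A call takes as long as a camera call.
- finder.cut_out(name, camera): "pixels" (384x512 bool, what is visible of it) and "pixel" ([column, row] in pixels, amid what is visible of it).
Readings, each from a call of its own:
- current_clock(): time.
- current_q(): joint angles.
- current_dq(): joint speeds.
- current_effort(): joint torques, N m.
- current_ee_pos(): TCP position.
- current_orientation(): TCP orientation.
- current_contact_force(): force on the tool from outside, world axes, zero at the start.
- current_moment(): the same for the moment, N m.
- current_finger_gap(): opening from 0.0 (shut) to 1.0 (fully open).
- current_finger_force(): force on a finger pad.
Only numpy, scipy, OpenCV 4.12 (cv2) and the standard library are available. Lean on these libraries where they do the work, as an engineer would, in place of code of your own. Each camera call takes 0.05 s, during which the arm holds its last target. There are 200 camera calls.

## Working session

There is one attempt and no reset: what is moved stays moved. The work goes in short steps, each a Python script; the robot and the scene stay as the last script left them, time stands still between calls to the robot, and variables do not carry over. Pictures are saved under pics/ and viewed, at most 10 in all, crops included, and the job is handed in when it is done.

```bash
ls; mkdir -p pics
python3 - <<'E'
from bench import *
import cv2,numpy as np
np.set_printoptions(precision=4,suppress=True)
ims=[]
for c in ("scene","top"):
    im=capture(c); ims.append(im); p=camera_params(c); print(c,p)
    for n in("wide_box","wide_button","wide_lid","small_lid"):
        for d in finder.cut_out(n,c)[:2]:
            m=d["pixels"].astype(np.uint8); print(n,round(d["p"],2),d["pixel"],m.sum(),cv2.boundingRect(m), cv2.minAreaRect(np.argwhere(m)[:,::-1].astype(np.float32)))
cv2.imwrite("pics/a.png",cv2.resize(np.hstack(ims)[:,:,::-1],(800,300)))
cv2.imwrite("pics/top.png",ims[1][:,:,::-1])
print(current_clock())
E
```

```text
pics
scene {'fx': 354.3228473559671, 'fy': 354.3228473559671, 'cx': 251.70272879032714, 'cy': 187.56678766600385, 'origin': array([0.0586, 0.2766, 0.7261]), 'orientation': array([-137.9349,    0.6599, -120.1488])}
wide_button 0.46 [196.5, 250.4] 211 (189, 244, 19, 15) ((197.75003051757812, 251.25001525878906), (12.965337753295898, 17.708751678466797), 71.56504821777344)
wide_lid 0.77 [177.9, 227.2] 4657 (130, 189, 106, 80) ((182.33859252929688, 225.511474609375), (52.801517486572266, 95.33817291259766), 65.3764419555664)
small_lid 0.72 [306.2, 175.3] 1506 (277, 152, 61, 44) ((307.0867919921875, 172.6894073486328), (35.870182037353516, 52.46061325073242), 65.37643432617188)
top {'fx': 424.25967320461615, 'fy': 424.25967320461615, 'cx': 260.3911486160727, 'cy': 187.98015930618456, 'origin': array([0.4379, 0.0064, 0.92  ]), 'orientation': array([-171.008 ,   -2.6613,  -89.9051])}
wide_box 0.79 [149.3, 203.0] 8468 (96, 165, 112, 90) ((151.53244018554688, 209.7946014404297), (110.870361328125, 88.79922485351562), 0.8425242304801941)
wide_button 0.77 [147.8, 247.4] 211 (140, 240, 18, 13) ((148.5, 246.0), (12.0, 17.0), 90.0)
wide_lid 0.67 [148.7, 202.2] 7344 (98, 168, 105, 72) ((150.0, 203.49996948242188), (103.99998474121094, 70.99998474121094), -0.0)
small_lid 0.95 [323.1, 202.4] 3252 (292, 177, 63, 56) ((323.0, 204.5), (55.0, 62.0), 90.0)
0.5
```

View pics/a.png

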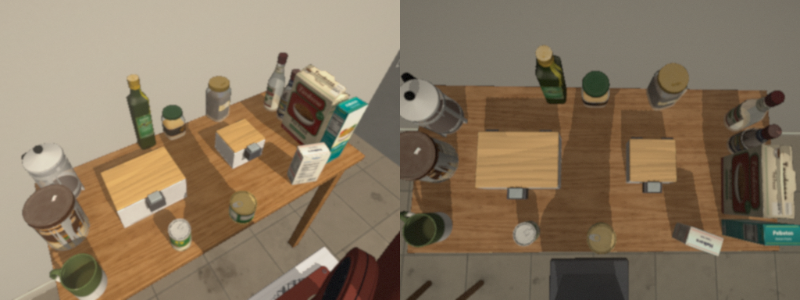

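The larger, left-hand box is the wide one: its lid centre is at about (149,203) and its button at (148,246) in the top view. The small box is at (323,203). Next I triangulate the lid corners and button.

```bash
cat > h.py <<'E'
from bench import *
import cv2,numpy as np
from scipy.spatial.transform import Rotation as R
np.set_printoptions(precision=4,suppress=True)
def ray(c,px):
    p=camera_params(c); d=np.array([(px[0]-p["cx"])/p["fx"],(px[1]-p["cy"])/p["fy"],1])
    return p["origin"],R.from_euler('xyz',p["orientation"],degrees=True).apply(d)
def tri(a,b):
    (o1,d1),(o2,d2)=ray("scene",a),ray("top",b)
    s=np.linalg.lstsq(np.c_[d1,-d2],o2-o1,rcond=None)[0]
    p,q=o1+s[0]*d1,o2+s[1]*d2
    return (p+q)/2,np.linalg.norm(p-q)
def onz(c,px,z):
    o,d=ray(c,px); return o+d*(z-o[2])/d[2]
def quad(m):
    m=m.astype(np.uint8); c=max(cv2.findContours(m,0,1)[0],key=cv2.contourArea)
    return cv2.approxPolyN(c,4).reshape(-1,2).astype(float)
E
python3 - <<'E'
from h import *
M={}
for c in ("scene","top"):
    capture(c)
    for n in("wide_lid","wide_button"): 
        d=finder.cut_out(n,c)[0]; M[n,c]=d; q=quad(d["pixels"]); print(n,c,q.tolist())
        print(np.array([onz(c,x,.098 if n=="wide_lid" else .1035) for x in q])[:,:2].tolist())
for n in("wide_lid","wide_button"):print(n,tri(M[n,"scene"]["pixel"],M[n,"top"]["pixel"]))
for n,p in(("cereal",(467,200)),("carton",(390,300))): print(n,onz("top",p,.2))
for z in(.3,.35,.4,.45):print(z,inverse_kinematics([.201,-.618,z],current_orientation()))
print(current_orientation())
for n in("wide_lid","wide_button"): pass
im=capture("top")[150:270,80:220].copy()
k=4; big=cv2.resize(im,None,fx=k,fy=k)
for n in("wide_lid","wide_button"): cv2.polylines(big,[((quad(M[n,"top"]["pixels"])-[80,150])*k).astype(int)],True,(255,0,0),1)
cv2.imwrite("pics/b.png",big[:,:,::-1])
E
```

```text
wide_lid scene [[237.0, 229.0], [148.0, 271.0], [128.0, 221.0], [209.0, 187.0]]
[[0.464404951752883, 0.08608190965234172], [0.46516161562110336, 0.28599348392888974], [0.6062193858508386, 0.2833801565665142], [0.606361888813714, 0.08520966359782489]]
wide_button scene [[208.0, 254.0], [189.0, 263.0], [189.0, 248.0], [203.0, 243.0]]
[[0.4365335311341112, 0.16794168646487959], [0.43707598923668833, 0.20945628574731656], [0.4693174532091773, 0.19551975851482853], [0.4657066692056604, 0.16555548611743143]]
wide_lid top [[202.0, 168.0], [204.0, 239.0], [96.0, 239.0], [99.0, 168.0]]
[[0.6068909416061741, 0.0833727882649375], [0.4682513294271269, 0.07636539860727713], [0.46756231754624533, 0.2798058941944151], [0.6046487920822561, 0.28246431385005666]]
wide_button top [[158.0, 240.0], [161.0, 253.0], [139.0, 253.0], [139.0, 240.0]]
[[0.46587470530355374, 0.16246923769447152], [0.4415689623459044, 0.15592418226165358], [0.44149187705855103, 0.19688236373111093], [0.46575822355289564, 0.1979949151128566]]
wide_lid (array([0.5427, 0.1902, 0.0883]), np.float64(0.001267982797510897))
wide_button (array([0.4544, 0.1828, 0.0933]), np.float64(0.000719640554106567))
cereal [ 0.5339 -0.3894  0.2   ]
carton [ 0.3641 -0.2444  0.2   ]
0.3 [66.1119 17.6527  2.5799 76.909  -0.7851 85.4586 -3.3878]
0.35 [65.9877 17.4683  2.8197 71.4526 -0.8468 91.102  -3.3592]
0.4 [65.8739 17.9196  3.1077 65.1666 -0.9634 96.9405 -3.3057]
0.45 [ 65.7878  19.1021   3.4635  57.8463  -1.1636 103.0844  -3.2229]
[-179.9969   -0.0004   17.9795]
```

View pics/b.png

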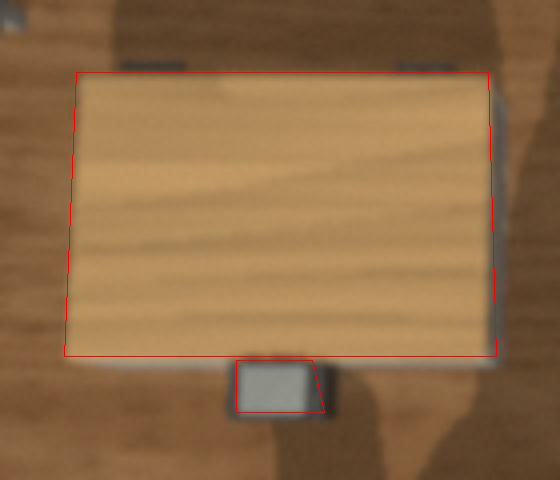

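Lid front edge is at x≈0.467, the centre line at y≈0.182 and yaw≈0. The sizes match (0.200 × 0.140), and the triangulated heights of about 0.09 agree with the text. Moving now.

Run:
```python
from h import *
print(inverse_kinematics([.466,.182,.38],[180,0,0]),inverse_kinematics([.466,.182,.1],[180,0,0]),inverse_kinematics([.57,.182,.24],[180,0,0]))
t=current_orientation()
r.grip(0.0,20)
r.move_linear([.201,-.618,.38],v=.25)
r.goto([.466,.182,.38],[180,0,0]); 
r.move_linear([.466,.182,.15],v=.25)
print(current_clock(),current_ee_pos(),current_orientation(),current_contact_force())
ims=[capture("scene")[130:330,60:320],]
top=capture("top")[130:330,60:320]
cv2.imwrite("pics/c.png",cv2.resize(np.hstack([ims[0],top]),(800,308))[:,:,::-1])
```

```text
[  44.1421    5.7029  -74.3615   85.9161    5.4965   92.5301 -119.9021] [  27.2796   16.6294  -60.1619  110.5962   16.3379   61.9427 -129.665 ] [  22.7117   21.4896  -57.1179   87.7901   18.168    80.6272 -125.5565]
7.1833 [0.4668 0.1823 0.1512] [-179.9563   -0.0963   -0.0111] [ 0.1461 -0.352   0.7112]
```

View pics/c.png

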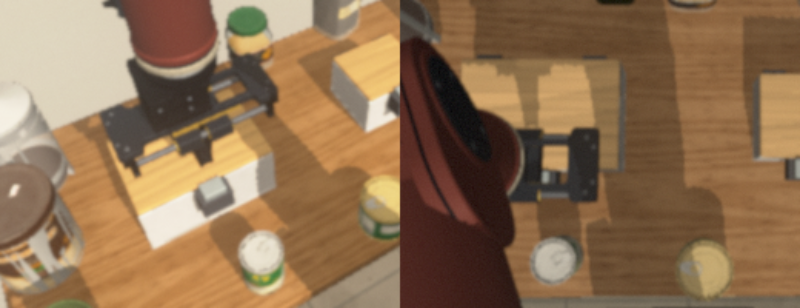

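The hand is above the seam with shut fingers, and the surroundings are clear. Next: press, then follow the arc.

Run:
```python
from h import *
import sys
x,y=.467,.182
r.move_linear([.466,y,.112],v=.1)
hit=r.move_linear([.466,y,.094],v=.015,guard=12)
r.hold(.2)
p=current_ee_pos(); print(hit,p,current_contact_force(),current_clock())
if not(.090<p[2]<.1015): print("odd height"); sys.exit()
dz=p[2]-.098
c=lambda t:[x+.140*(1-np.cos(t))+.008*np.sin(t)+.004*min(1,t/.3),y,dz+.09+.14*np.sin(t)+.008*np.cos(t)]
for t in np.arange(.15,1.26,.15):
    r.move_linear(c(t),v=.05); print(round(t,2),current_ee_pos(),current_contact_force())
print(current_clock())
r.hold(.1)
for c in("scene",): cv2.imwrite("pics/d.png",capture(c)[:,:,::-1])
```

```text
True [0.466  0.182  0.0971] [-3.0216 -0.6913  7.2504] 8.975
0.15 [0.4722 0.1821 0.118 ] [0.0632 0.2524 1.041 ]
0.3 [0.4799 0.182  0.1382] [ 0.232  -0.9585  0.3235]
0.45 [0.4885 0.182  0.1572] [-0.9196  0.1853  1.5547]
0.6 [0.5    0.182  0.1748] [-0.977  -0.1743  1.4497]
0.75 [0.5141 0.182  0.1904] [-0.592  -0.1749  2.2404]
0.9 [0.5303 0.1821 0.2038] [-2.498   0.5586  4.4017]
1.05 [0.5487 0.1821 0.2149] [-2.8474  0.689   5.4357]
1.2 [0.5685 0.1822 0.2232] [-1.4016  0.8611  7.0364]
13.55
```

View pics/d.png

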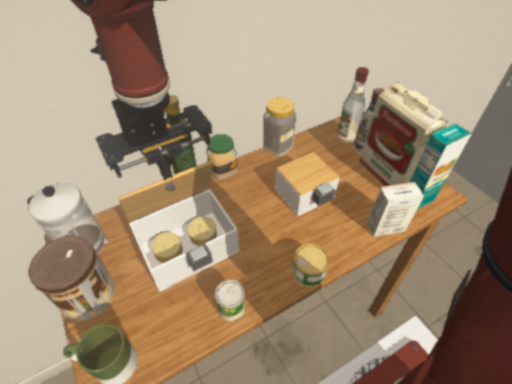

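The lid is up, with the tins visible at about (165,243) and (200,230), and the finger still rests on the lid's edge near (168,178). I let it off slowly upward, then back away.

Run:
```python
from h import *
r.move_linear([.571,.182,.233],v=.02)
r.move_linear([.571,.182,.33],v=.12)
r.hold(1.0)
print(current_clock(),current_contact_force(),current_ee_pos())
a=capture("scene")[130:330,60:360]; b=capture("top")[130:330,60:360]
cv2.imwrite("pics/e.png",cv2.resize(np.hstack([a,b]),(800,267))[:,:,::-1])
```

```text
16.3583 [ 0.7255 -0.0869  0.4426] [0.571 0.182 0.33 ]
```

View pics/e.png

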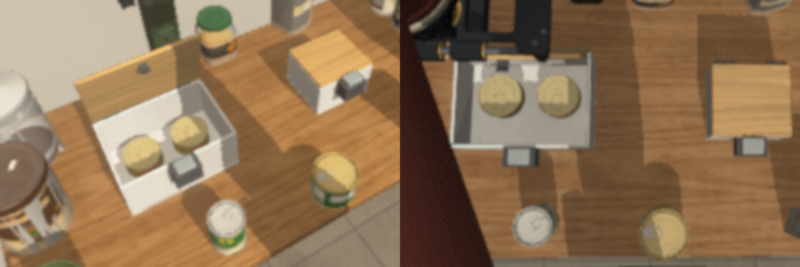

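Run:
```python
from h import *
p=camera_params("scene");Q=R.from_euler('xyz',p["orientation"],degrees=True)
for t in(1.0,1.1,1.2,1.3):
    o=[]
    for y in(.282,.082):
        v=Q.inv().apply(np.array([.607-.14*np.cos(t),y,.09+.14*np.sin(t)])-p["origin"]); 
        o.append(((v[:2]/v[2]*p["fx"]+[p["cx"],p["cy"]])-[60,130])*4/3)
    print(t,*o)
```

```text
1.0 [ 86.3445 110.9033] [214.446   58.3211]
1.1 [ 82.4196 101.9321] [210.5389  50.3011]
1.2 [78.6464 93.2872] [206.5422  42.6629]
1.3 [75.0818 85.0991] [202.5177  35.5173]
```

The lid corners, seen at (78,84) and (197,38), match 1.3 rad. The lid is fully open and the small box is shut, so I'm handing in.

```bash
python3 -c "
from bench import *
print(order.close_job())"
```

```text
the job is handed in; nothing more can be done
None
```

I opened the wide box by pressing its catch and guiding the lid up; in the camera view it stands at about 1.3 rad (fully open), the small box is still shut, the arm is clear, and I handed the job in after about 16 s of robot time (no verdict came back).

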